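# Close and latch the vaccine transport box, then start its temperature recorder

## Task

Make the packed vaccine transport box ready to leave: with your fingertips push its open lid gently shut without slamming it, press down both front catches until they snap home against the box, and only then tap the large round start key of the recorder on the lid. Press lightly, do not press the small stop key or pick anything up, and leave the vial, the syringe and the pen beside the box where they are.

Things in the scene. Friction and masses are not known exactly. Their poses are not given: they have to be found in the camera images.
- cool_box: Insulated transport box: dark blue body, white lid, 200 mm deep (x) by 300 mm wide (y), 160 mm high when shut, heavy with cold packs and vials packed in a steel tray inside (these cannot be taken out); it does not shift. Origin: centre of its underside, on the worktop. Its own -x is the front (towards the robot, turned by up to 0.35 rad), +y its left as the robot sees it, +z up. Its carrying bail lies folded down behind it.
- lid (a joint): Angle of the lid in rad: 0 fully shut, 0.55 to 0.95 at the start. The hinge line runs along y through the box-frame point x +100, y 0, z 134 mm; the front edge lifts as it opens. The hinge is stiff and stays where it is left; 3 to 8 N on the front lip moves it, and it stops hard when shut, so go slowly over the last centimetre. The white lid is 28 mm thick; its flat top lies 158 mm above the worktop when shut.
- lid_hinge (a point): Middle of the lid's hinge line; axes as the lid's: with the lid shut they are the box's. While the lid is open, the two catches stick out beyond the raised front edge, up to 365 mm above the worktop: approach from higher than that, between them.
- lid_lip (a point): Where to press the lid: middle of its front edge, on its top face, 16 mm behind the front edge and midway between the catches. In the lid's frame (origin on the hinge line) at x -190, y 0, z +24 mm; clear of the recorder, whose near side lies 77 mm behind it. In a vertical view of the open lid the top face looks up and away from the robot.
- catch_left (a joint): Angle of the left (+y) catch in rad: 0 open, standing out to the front and 20 degrees above level (with the lid shut), as at the start; grows as it is folded down; 1.92 home, hanging flat against the box front. Over-centre spring: it must be pushed past 0.96 (about 35 degrees below level), then snaps shut by itself; about 5 to 8 N near its middle, pressing straight down.
- catch_left_pad (a point): Where to press the left catch: middle of its outer face, which looks up while it is open. The grey flap is 46 mm wide (y), 46 mm long from its pivot, 5 mm thick; this point is 26 mm from the pivot. Pivot with the lid shut: box frame x -113, y +100, z 152 mm. A fingertip that presses down here to 30 mm below the pivot's height closes it, with no need to push towards the box.
- catch_right (a joint): Angle of the right (-y) catch, the same as the left one.
- catch_right_pad (a point): Where to press the right catch, the same as the left one; pivot with the lid shut: box frame x -113, y -100, z 152 mm.
- start_key (a joint): Travel of the large start key in m: 0 up, 0.004 fully down; a spring key, 2.4 N to start and 4.8 N fully down, that comes back up by itself. Pressed means more than 0.003.
- start_key_top (a point): Centre of the top of the start key, the larger (24 mm across) of the two round black keys on the grey recorder (66 x 130 x 18 mm) that is fixed on the lid; at the recorder's right (-y) end. With the lid shut: box frame x +20, y -45, z 182 mm; the key top stands 6.5 mm above the case.
- stop_key (a joint): Travel of the small stop key in m, 0 up, 0.004 down. Not to be pressed.
- stop_key_top (a point): Centre of the top of the stop key, 13 mm across, at the recorder's left (+y) end, 90 mm from the start key, beyond the display.
- vial_beside: Vial, 22 mm across, 47 mm high, standing on the worktop beside the left end of the box; origin: centre of its underside. Leave it.
- filled_syringe: Capped syringe, 164 mm long, 12 mm high, lying on the worktop in front of the right half of the box, across the robot's view; origin: its middle, underside. Leave it.
- ball_pen: Pen, 142 mm long, 10 mm high, lying on the worktop in front of the left half of the box; origin: its middle, underside. Leave it.

How it is judged (in metres and radians):
On the way, in this order (a step that is already met when the one before it is completed fails the run):
1. the lid is fully shut (value of joint lid below 0.03 rad), for 0.2 s.
2. both catches have snapped home, the lid still shut (value of joint lid below 0.03 rad and value of joint each of catch_left, catch_right above 1.77 rad), for 0.2 s.
3. the start key is pressed down with the box shut and latched (all of step 2 and value of joint start_key above 0.003 m), for 0.04 s.
At the end, for the whole second after the job is handed in: Lid shut (under 0.03 rad), both catches home (over 1.77 rad), start key pressed and up again, stop key up; the vial, syringe and pen beside the box within 20 mm of where they were (all of step 2 and value of joint each of start_key, stop_key below 0.001 m and distance of each of vial_beside, filled_syringe, ball_pen from where it was at the start of the episode below 0.02 m); the robot touches nothing.
It fails at once if out of order: a catch is folded down while the lid is open, or the start key is pressed before the lid is shut and both catches are home ((value of joint lid above 0.12 rad and value of joint any of catch_left, catch_right above 1.3 rad) or (value of joint start_key above 0.002 m and (value of joint lid above 0.06 rad or value of joint any of catch_left, catch_right below 1.6 rad))).
It fails at once if the stop key is pressed (value of joint stop_key above 0.002 m).
It fails at once if rough: the lid is slammed (faster than 3 rad/s) or the box is pressed with more than 60 N (velocity of joint lid below -3 rad/s or contact force between any of the fingers, the arm and cool_box above 60 N).
It fails at once if a vial, the syringe or the pen beside the box is moved by more than 20 mm, lifted or knocked over ((distance of any of vial_beside, filled_syringe, ball_pen from where it was at the start of the episode above 0.02 m or angle between vial_beside's own z axis and vertical above 0.5 rad)).
It also fails if it takes over 58 s, if anything falls off the work surface, if the arm or the gripper's body presses on something with over 40 N, if the wrist force passes 120 N, or if a joint passes its speed limit or range.

## Robot

A 6-joint arm with a two-finger parallel gripper is mounted at the origin on the work surface; the furniture and walls round the work are solid. World frame = base frame: x ahead of the robot, y to its left, z up, the work surface at z = 0. Lengths are in mm, angles in degrees, forces in N, time in s.
With the tool pointing down it reaches from about 350 to 850 mm from the base axis. Payload 8.1 kg.
Tool frame: the origin (TCP) lies midway between the tips of the shut fingers; the grasp point (between the pads) lies 19 mm behind it; z points along the fingers, y is the line along which they close (so a half turn about z gives the same grasp; the last joint's range is limited). The gripper opens to 85 mm and grips with 20 to 120 N. Pads are 22 mm wide; open, the fingers measure 114 mm over their backs; the gripper's body (76 mm by 85 mm) begins 54 mm behind the grasp point. The pads swing forward as they close: fully open they stand 13 mm farther back than shut.
Start: joints at [-69.809, 7.471, 85.268, -0, 87.261, -4.893], TCP at [254.388, -543.407, 206.992] pointing down, gripper open.
Joint ranges: [-169.43, 169.43], [-51.17, 129.36], [1.28, 143.12], [-76.62, 256.62], [0, 156.53], [-152.29, 152.29]. Speed limits (degrees/s): [136.94, 136.94, 159.86, 180, 180, 180].

## Interface

Orientations are given as [roll, pitch, yaw] about the fixed x, y, z axes, in that order (R = Rz(yaw) Ry(pitch) Rx(roll)).
In Python, from bench import r gives the robot as it stands.
- The arm moves only by the tool send_rows, never from a script. Its argument "increments" is a list of rows, each a list of 6 numbers: the shift along the tool's x, y, z in mm, then the turn, a rotation vector about the tool's x, y, z in rad. A call has 1 to 5 rows; each row shifts and turns the commanded pose from where the row before left it, along the tool's axes as they then stand; what a row does not reach is not made up. A row lasts 1/8 s, in which the tool goes at most 62.5 mm and 10.7 degrees, less where a joint would pass 70% of its speed; a pose out of reach is approached as far as the arm can. A call is refused whole if a number of a shift passes 62.5 or a number of a turn 0.188, either way. A call with a gripper value outside its range is refused whole. "grip" is the closure, from -1 (fully open) to 1 (shut), set as the call begins (left out, the last holds). The fingers move at their own pace and stop on an object; "grip_force" is the grip in N (left out, the last holds). Time passes only in rows, so rows that do not move let the fingers close. It gives the time, the measured TCP pose, the force, the opening and the grip force at its end, in the units of the state.
- r.sense(): the state, without advancing time (a new reading comes with each control period).
- r.snapshot(name): name is "scene" or "top"; returns a dict with "img" (384x512x3 uint8, blue, green, red), "z_map" (384x512 float32, mm along the optical axis (not along the pixel's ray), 0 where there is no reading), "fx", "fy", "cx", "cy" (pixels), "view" (4x4, takes a point from world to camera coordinates). Camera axes: x right, y down, z forward; pixel columns grow to the right and rows downward; lengths in mm; the calibration is good to about 2 mm. A picture is of the moment at which its call begins.
- r.hand_in(): hands the job in; it is judged then, once.
The state is a dict: "time": time; "joint_pos": joint angles; "qd": joint speeds; "joint_efforts": joint torques, N m; "tool_pos": TCP position; "tcp_rot": TCP orientation; "ft_force": force on the tool from outside, world axes, zero at the start; "wrist_torque": the same for the moment, N m; "finger_gap": finger opening in mm; "grip_force": force on a finger pad.
Only numpy, scipy, OpenCV 4.12 (cv2) and the standard library are available. Lean on these libraries where they do the work, as an engineer would, in place of code of your own. Each camera call takes 0.05 s, during which the arm holds its last target. There are 200 camera calls.

## Working session

There is one attempt and no reset: what is moved stays moved. The work goes in short steps, Python scripts to look and compute and a tool call to move; the robot and the scene stay as the last step left them, time stands still between calls to the robot, and variables do not carry over. Pictures are saved under pics/ and viewed, at most 10 in all, crops included, and the job is handed in when it is done.

Besides the shell and the picture viewer there is one more tool, called after "Emit:" by a JSON object that holds its "name" and its "arguments". send_rows: Moves the arm, as the interface text tells. Its arguments: {"type":"object","properties":{"increments":{"type":"array"},"grip":{"type":"number"},"grip_force":{"type":"number"}},"required":["increments"]}

```bash
ls; mkdir -p pics
python3 - <<'E'
from bench import r
import cv2,numpy as np
s=r.sense();print({k:np.round(v,2) for k,v in s.items()})
a=r.snapshot("scene");b=r.snapshot("top")
for n,d in(("scene",a),("top",b)):
    np.savez(n+".npz",**d); print(n,d["fx"],d["cx"],d["cy"],np.round(d["view"],3).tolist())
cv2.imwrite("pics/a.png",a["img"]);cv2.imwrite("pics/b.png",b["img"])
E
```

```text
pics
{'time': np.float64(0.0), 'joint_pos': array([-69.81,   7.51,  85.33,   0.  ,  87.26,  -4.89]), 'qd': array([-0.02,  0.04,  0.02,  0.07, -0.04, -0.1 ]), 'joint_efforts': array([-0.000e+00, -5.694e+01, -5.005e+01, -0.000e+00,  1.000e-02,
        0.000e+00]), 'tool_pos': array([ 254.2 , -542.85,  205.96]), 'tcp_rot': array([-1.799e+02, -1.000e-02,  2.508e+01]), 'ft_force': array([-0.59, -0.22,  0.23]), 'wrist_torque': array([-0.02, -0.04, -0.05]), 'grip_force': np.float64(0.0), 'finger_gap': np.float64(85.48)}
scene 381.5917164068488 268.94499347580825 194.45763355223275 [[-0.456, -0.89, 0.024, 280.219], [-0.448, 0.206, -0.87, 345.483], [0.769, -0.407, -0.492, 560.551], [0.0, 0.0, 0.0, 1.0]]
top 401.6088697212983 256.1366601520986 193.12620132856557 [[-0.139, -0.99, -0.005, 88.204], [-0.97, 0.137, -0.2, 538.879], [0.198, -0.023, -0.98, 926.811], [0.0, 0.0, 0.0, 1.0]]
```

View pics/a.png

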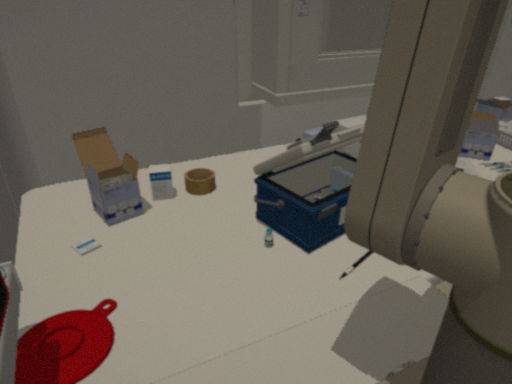

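View pics/b.png

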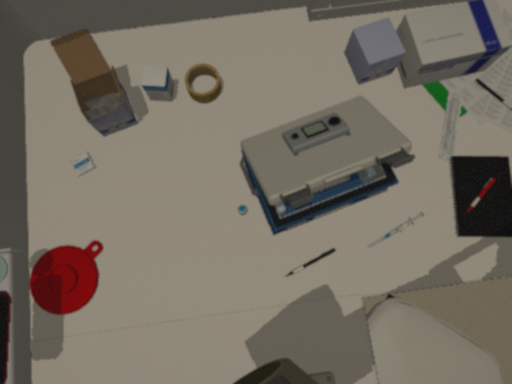

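The top view shows the lid, with the recorder at about (315,132), and the catches at about (300,200) and (400,158). The vial is at (242,210), the pen at (312,262) and the syringe at (396,230). I'll enlarge it to get accurate feature pixels.

Run:
```python
import cv2,numpy as np
d=np.load("top.npz");im=d["img"][90:240,225:425]
cv2.imwrite("pics/c.png",cv2.resize(im,None,fx=4,fy=4,interpolation=cv2.INTER_CUBIC))
```

```text
(no output)
```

View pics/c.png

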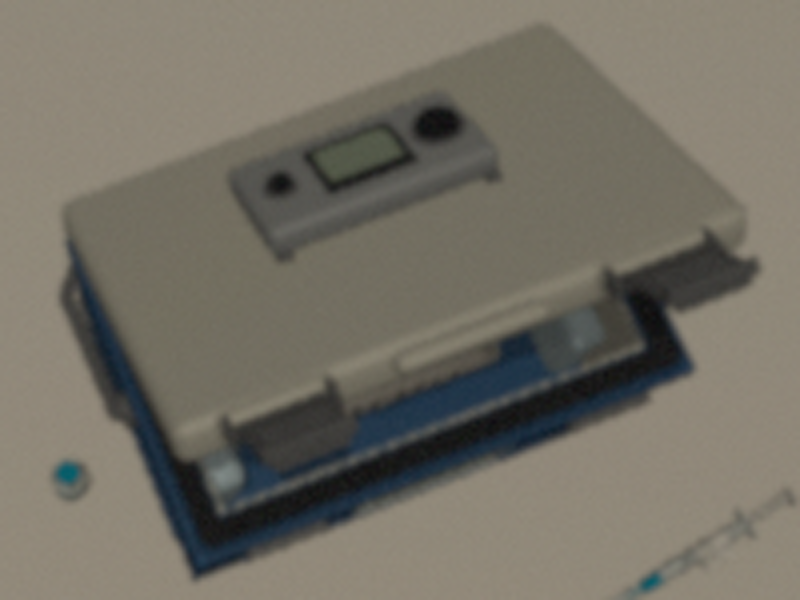

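The crop shows the start key at (437,124), the stop key at (279,184), and the front rim corners of the body at about (195,570) and (690,368). I'll fit the box pose and lid angle from these together with the lid plane depth.

```bash
cat > fit.py <<'E'
import cv2,numpy as np
from scipy.optimize import least_squares
from scipy.spatial.transform import Rotation as R
def proj(d,P):
    V=d["view"];C=P@V[:3,:3].T+V[:3,3]
    return np.c_[d["fx"]*C[:,0]/C[:,2]+d["cx"],d["fy"]*C[:,1]/C[:,2]+d["cy"]]
def cloud(d,mask):
    v,u=np.nonzero(mask&(d["z_map"]>0));z=d["z_map"][v,u]
    C=np.c_[(u-d["cx"])/d["fx"]*z,(v-d["cy"])/d["fy"]*z,z]
    V=d["view"];return (C-V[:3,3])@V[:3,:3]
def Lw(p,L):  # lid frame -> world
    x,y,yaw,q=p[:4]; B=R.from_euler('y',q).apply(L)+[100,0,134]   # front (-x) lifts with +q about +y
    return R.from_euler('z',yaw).apply(B)+[x,y,0]
def Bw(p,B): return R.from_euler('z',p[2]).apply(B)+[p[0],p[1],0]
E
python3 - <<'E'
from fit import *
d=dict(np.load("top.npz"))
poly=lambda pts:cv2.fillPoly(np.zeros((384,512),np.uint8),[np.int32(np.array(pts)/4+[225,90])],1)>0
lid=cloud(d,poly([(110,220),(210,190),(280,270),(505,185),(470,90),(530,55),(690,210),(200,405)]))
tab=cloud(d,poly([(20,400),(40,400),(40,560),(20,560)]))
print("table z",np.median(tab[:,2]))
px=np.array([(437,124),(279,184),(195,572),(691,370)])/4-.375+[225,90]
def res(p):
    P=np.r_[Lw(p,np.array([[-80,-45,48.],[-80,45,48]])),Bw(p,np.array([[-100,150,128.],[-100,-150,128]]))]
    e=(proj(d,P)-px)*[[1],[1],[.4],[.4]]
    n=Lw(p,np.array([[0,0,24.],[0,0,25]]));pl=(lid-n[0])@(n[1]-n[0])
    return np.r_[e.ravel()*2,pl/3/np.sqrt(len(pl))*4]
s=least_squares(res,[550,-80,.2,.7],loss="soft_l1",x_scale=[10,10,.1,.1]);p=s.x
print(p,s.cost)
P=np.r_[Lw(p,np.array([[-80,-45,48.],[-80,45,48]])),Bw(p,np.array([[-100,150,128.],[-100,-150,128]]))]
print((proj(d,P)-px).round(2).tolist())
n=Lw(p,np.array([[0,0,24.],[0,0,25]]));pl=(lid-n[0])@(n[1]-n[0]);print("plane",np.percentile(pl,[5,25,50,75,95]))
q=p.copy()
for a in np.linspace(p[3],0,8):
    q[3]=a;print("lip",round(a,3),Lw(q,np.array([[-190,0,24.]])).round(1)[0])
for y in(100,-100):print("pivot",Bw(p,np.array([[-113,y,152.]])).round(1), "pad",Bw(p,np.array([[-113-26*.94,y,152+26*.34]])).round(1))
print("key",Bw(p,np.array([[20,-45,182.]])).round(1))
print("catch tips",Lw(p,np.array([[-213-46*.94,y,18+16.] for y in(100,-100)])).round(1))
np.save("p.npy",p)
E
```

```text
table z -1.4186373546689484
[ 5.72847296e+02 -1.37699802e+02  2.34089662e-01  6.09319694e-01] 2.5624588666072308
[[-0.03, 0.09], [-0.15, 0.03], [1.36, -1.73], [0.25, 0.44]]
plane [-1.59689862 -0.68225179 -0.07057268  0.5449727   1.49193601]
lip 0.609 [ 531.9 -147.5  262.4]
lip 0.522 [ 521.6 -149.9  249.6]
lip 0.435 [ 512.4 -152.1  235.9]
lip 0.348 [ 504.4 -154.   221.4]
lip 0.261 [ 497.6 -155.6  206.2]
lip 0.174 [ 492.1 -156.9  190.5]
lip 0.087 [ 488.  -157.9  174.4]
lip 0.0 [ 485.3 -158.6  158. ]
pivot [[439.7 -66.6 152. ]] pad [[416.  -72.3 160.8]]
pivot [[ 486.1 -261.2  152. ]] pad [[ 462.4 -266.9  160.8]]
key [[ 602.7 -176.8  182. ]]
catch tips [[ 461.5  -61.5  308.5]
 [ 507.8 -256.   308.5]]
```

Emit:
{"name": "send_rows", "arguments": {"increments": [[0,0,-50,0,0,0.1],[0,0,-50,0,0,0.104],[0,0,-50,0,0,0],[0,0,-40,0,0,0]], "grip": 1}}

```text
time: 0.6
tool_pos: [254.4, -543.4, 399.0]
tcp_rot: [179.9, -0.0, 13.4]
ft_force: [0.5, -1.0, -0.0]
finger_gap: 12.2
grip_force: 0.0
```

Emit:
{"name": "send_rows", "arguments": {"increments": [[36.2,-32.1,0,0,0,0],[36.2,-32.1,0,0,0,0],[36.2,-32.1,0,0,0,0],[36.2,-32.1,0,0,0,0],[36.2,-32.1,0,0,0,0]]}}

```text
time: 1.23
tool_pos: [393.9, -343.9, 396.5]
tcp_rot: [-180.0, 0.0, 13.4]
ft_force: [0.6, 0.2, 0.2]
finger_gap: 0.1
grip_force: 0.0
```

Emit:
{"name": "send_rows", "arguments": {"increments": [[36.2,-32.1,0,0,0,0],[36.2,-32.1,0,0,0,0],[36.2,-32.1,0,0,0,0],[36.2,-32.1,0,0,0,0],[36.2,-32.1,0,0,0,0]]}}

```text
time: 1.85
tool_pos: [532.8, -145.8, 396.5]
tcp_rot: [-180.0, 0.0, 13.4]
ft_force: [0.8, -0.1, 0.6]
finger_gap: -0.3
grip_force: 0.0
```

Emit:
{"name": "send_rows", "arguments": {"increments": [[0,0,40,0,0,0],[0,0,40,0,0,0],[0,0,30,0,0,0]]}}

```text
time: 2.22
tool_pos: [531.5, -146.7, 284.3]
tcp_rot: [-179.9, 0.1, 13.4]
ft_force: [0.3, 0.5, 0.6]
finger_gap: 0.1
grip_force: 0.0
```

Emit:
{"name": "send_rows", "arguments": {"increments": [[0,0,8,0,0,0],[0,0,7,0,0,0],[0,0,5,0,0,0],[-2,0,4,0,0,0]]}}

```text
time: 2.72
tool_pos: [530.7, -148.0, 263.8]
tcp_rot: [179.9, -0.1, 13.4]
ft_force: [0.1, -0.4, -0.6]
finger_gap: 0.1
grip_force: 0.0
```

Emit:
{"name": "send_rows", "arguments": {"increments": [[-5.3,0,6.4,0,0,0],[-5.3,0,6.4,0,0,0],[-4.8,0,6.8,0,0,0],[-4.7,0,6.9,0,0,0]]}}

```text
time: 3.22
tool_pos: [510.1, -152.7, 236.4]
tcp_rot: [180.0, 0.0, 13.4]
ft_force: [-2.0, -0.5, 2.8]
finger_gap: -0.0
grip_force: 1.4
```

Emit:
{"name": "send_rows", "arguments": {"increments": [[-4.1,0,7.2,0,0,0],[-4.1,0,7.3,0,0,0],[-3.5,0,7.6,0,0,0],[-3.5,0,7.6,0,0,0],[-2.9,0,7.8,0,0,0]]}}

```text
time: 3.85
tool_pos: [492.9, -156.6, 198.4]
tcp_rot: [-180.0, -0.0, 13.4]
ft_force: [-0.9, -0.5, 1.0]
finger_gap: -0.1
grip_force: 0.5
```

Emit:
{"name": "send_rows", "arguments": {"increments": [[-2.8,0,7.8,0,0,0],[-2,0,6,0,0,0],[-2,0,6,0,0,0],[-1,0,4,0,0,0]]}}

```text
time: 4.35
tool_pos: [485.3, -158.4, 174.8]
tcp_rot: [-180.0, 0.0, 13.4]
ft_force: [-1.1, 0.1, 0.6]
finger_gap: -0.0
grip_force: 0.2
```

Emit:
{"name": "send_rows", "arguments": {"increments": [[0,0,2,0,0,0],[0,0,2,0,0,0],[0,0,2,0,0,0],[0,0,2,0,0,0],[0,0,1.5,0,0,0]]}}

```text
time: 4.97
tool_pos: [485.5, -158.4, 165.6]
tcp_rot: [-180.0, 0.0, 13.4]
ft_force: [-0.2, 0.4, 0.8]
finger_gap: 0.5
grip_force: 0.1
```

Emit:
{"name": "send_rows", "arguments": {"increments": [[0,0,1,0,0,0],[0,0,1,0,0,0],[0,0,1,0,0,0]]}}

```text
time: 5.35
tool_pos: [485.5, -158.4, 162.7]
tcp_rot: [180.0, -0.0, 13.4]
ft_force: [0.2, -0.6, 0.6]
finger_gap: 0.2
grip_force: 0.1
```

Emit:
{"name": "send_rows", "arguments": {"increments": [[0,0,1,0,0,0],[0,0,1,0,0,0]]}}

```text
time: 5.6
tool_pos: [485.5, -158.4, 160.6]
tcp_rot: [180.0, 0.0, 13.4]
ft_force: [-0.5, 0.5, 0.7]
finger_gap: 0.2
grip_force: 0.1
```

Emit:
{"name": "send_rows", "arguments": {"increments": [[0,0,1,0,0,0],[0,0,1,0,0,0]]}}

```text
time: 5.85
tool_pos: [485.5, -158.4, 158.6]
tcp_rot: [-180.0, -0.0, 13.4]
ft_force: [-0.1, -0.3, 0.5]
finger_gap: 0.3
grip_force: 0.1
```

Run:
```python
from bench import r
import cv2,numpy as np
d=r.snapshot("top");np.savez("t2.npz",**d)
cv2.imwrite("pics/d.png",cv2.resize(d["img"][60:260,200:450],None,fx=3,fy=3,interpolation=cv2.INTER_CUBIC))
```

```text
(no output)
```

View pics/d.png

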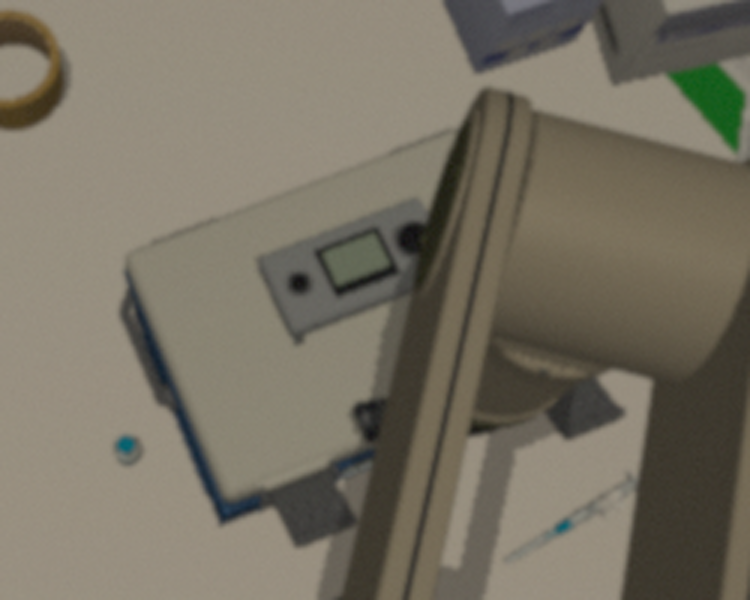

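The picture shows the lid nearly shut and both catches still open, at about (312,508) and (585,408). The stop key is at (299,283) and the start key at (411,238). I'll measure the remaining lid angle.

Run:
```python
from fit import *
d=dict(np.load("t2.npz"));p=np.load("p.npy")
poly=lambda pts:cv2.fillPoly(np.zeros((384,512),np.uint8),[np.int32(np.array(pts)/3+[200,60])],1)>0
l=cloud(d,poly([(150,280),(240,260),(290,350),(360,340),(330,440),(240,470)]))
b=R.from_euler('z',-p[2]).apply(l-[p[0],p[1],0])
A=np.c_[b[:,0]-100,b[:,1],np.ones(len(b))];c=np.linalg.lstsq(A,b[:,2],rcond=None)[0];print(c,"angle",-np.arctan(c[0]),len(b))
# stop key reprojection vs angle
for q in(0,.02,.04,.06,.1):
    p[3]=q;print(q,((proj(d,Lw(p,np.array([[-80,45,48.],[-80,-45,48]])))-[200,60]+.333)*3).round(1).tolist())
```

```text
[-1.24143807e-01  1.49216521e-03  1.56797047e+02] angle 0.12351188543945993 2601
0 [[301.4, 297.1], [416.3, 253.2]]
0.02 [[301.1, 295.2], [416.1, 251.3]]
0.04 [[300.8, 293.4], [416.0, 249.4]]
0.06 [[300.5, 291.4], [415.9, 247.4]]
0.1 [[299.7, 287.5], [415.5, 243.4]]
```

Run:
```python
from bench import r
from fit import *
d=r.snapshot("scene");np.savez("s2.npz",**d);p=np.load("p.npy")
print(proj(d,np.array([[485.5,-158.4,158.6]])))
cv2.imwrite("pics/e.png",cv2.resize(d["img"][110:260,240:440],None,fx=4,fy=4,interpolation=cv2.INTER_CUBIC))
```

```text
[[353.30719543 176.82916635]]
```

View pics/e.png

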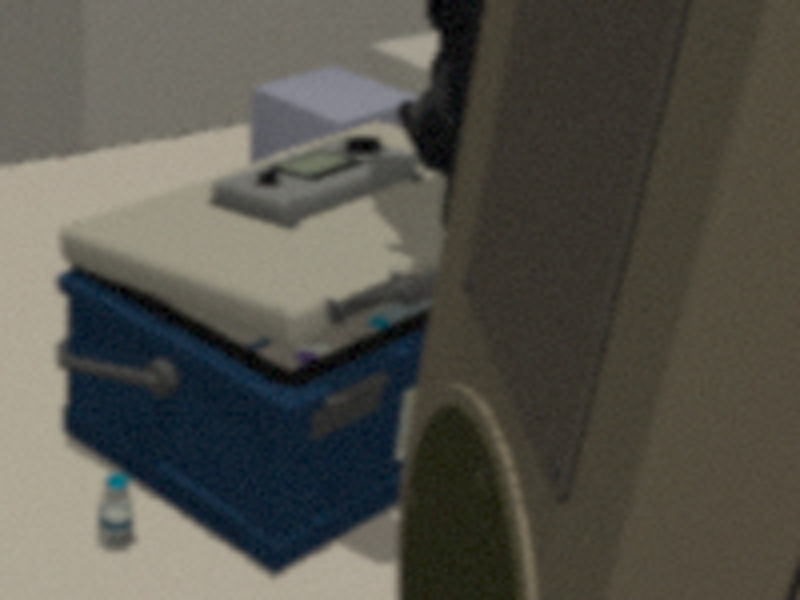

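Emit:
{"name": "send_rows", "arguments": {"increments": [[0,0,-3,0,0,0],[0,0,-5,0,0,0]]}}

```text
time: 6.2
tool_pos: [485.4, -158.4, 166.9]
tcp_rot: [-180.0, 0.0, 13.4]
ft_force: [-0.6, -0.1, -0.4]
finger_gap: 0.2
grip_force: 0.0
```

Emit:
{"name": "send_rows", "arguments": {"increments": [[0,0,-8,0,0,0],[0,0,-8,0,0,0]]}}

```text
time: 6.45
tool_pos: [485.7, -158.5, 183.6]
tcp_rot: [180.0, -0.0, 13.4]
ft_force: [-0.3, -0.1, 0.3]
finger_gap: -0.3
grip_force: 0.0
```

```bash
cat > ang.py <<'E'
from bench import r
from fit import *
def ang():
    d=r.snapshot("top");p=np.load("p.npy")
    poly=lambda pts:cv2.fillPoly(np.zeros((384,512),np.uint8),[np.int32(np.array(pts)/3+[200,60])],1)>0
    l=cloud(d,poly([(150,280),(240,260),(290,350),(340,350),(300,440),(240,470)]))
    b=R.from_euler('z',-p[2]).apply(l-[p[0],p[1],0])
    A=np.c_[b[:,0]-100,b[:,1],np.ones(len(b))];c=np.linalg.lstsq(A,b[:,2],rcond=None)[0];print("angle",-np.arctan(c[0]),c)
    return d
E
python3 - <<'E'
from ang import *
d=ang()
s=r.sense();t=s["tool_pos"];print(t,proj(d,t[None]+np.array([[0,0,0],[0,0,40],[0,0,80]])))
E
```

```text
angle 0.12292808876764633 [-1.23551056e-01 -1.08083240e-04  1.56916699e+02]
[ 486.25782049 -158.74432933  184.87289456] [[340.15670656 197.12866323]
 [344.14336616 193.34838265]
 [348.53729266 189.18191832]]
```

Emit:
{"name": "send_rows", "arguments": {"increments": [[0,0,-15,0,0,0],[0,0,-15,0,0,0],[15,0,0,0,0,0],[0,0,10,0,0,0],[0,0,10,0,0,0]]}}

```text
time: 7.12
tool_pos: [499.6, -154.6, 190.9]
tcp_rot: [-179.9, 0.1, 13.4]
ft_force: [-0.1, -0.7, -0.5]
finger_gap: 0.1
grip_force: 0.0
```

Emit:
{"name": "send_rows", "arguments": {"increments": [[0,0,4,0,0,0],[0,0,4,0,0,0],[0,0,4,0,0,0],[0,0,2,0,0,0]]}}

```text
time: 7.62
tool_pos: [500.0, -155.0, 178.5]
tcp_rot: [-180.0, -0.0, 13.4]
ft_force: [-0.3, -0.6, -0.7]
finger_gap: -0.1
grip_force: 0.0
```

Emit:
{"name": "send_rows", "arguments": {"increments": [[0,0,2,0,0,0],[0,0,2,0,0,0],[0,0,2,0,0,0]]}}

```text
time: 8.0
tool_pos: [500.1, -155.0, 172.7]
tcp_rot: [180.0, -0.0, 13.4]
ft_force: [0.5, 0.0, 1.0]
finger_gap: 0.3
grip_force: 0.0
```

```bash
python3 -c "
from ang import *
ang()"
```

```text
angle 0.12327475065206712 [-1.23903025e-01  2.53197373e-03  1.56663716e+02]
```

Emit:
{"name": "send_rows", "arguments": {"increments": [[0,0,2,0,0,0],[0,0,2,0,0,0]]}}

```text
time: 8.3
tool_pos: [500.1, -154.9, 168.6]
tcp_rot: [180.0, -0.0, 13.4]
ft_force: [0.3, 0.1, 0.3]
finger_gap: 0.0
grip_force: 0.0
```

Emit:
{"name": "send_rows", "arguments": {"increments": [[0,0,2,0,0,0],[0,0,2,0,0,0]]}}

```text
time: 8.55
tool_pos: [500.1, -154.9, 164.5]
tcp_rot: [-180.0, -0.0, 13.4]
ft_force: [0.0, -0.1, -0.6]
finger_gap: -0.1
grip_force: 0.0
```

Run:
```python
from ang import *
d=ang();s=r.sense();t=s["tool_pos"];print(t,s["ft_force"],(proj(d,t[None])-[200,60])*3)
cv2.imwrite("pics/f.png",cv2.resize(d["img"][60:260,200:450],None,fx=3,fy=3,interpolation=cv2.INTER_CUBIC))
c=cloud(d,np.ones((384,512),bool)).reshape(-1,3) if (d["z_map"]>0).all() else cloud(d,d["z_map"]>0)
# points near tool above lid
b=R.from_euler('z',-np.load("p.npy")[2]).apply(c-[*np.load("p.npy")[:2],0])
m=(abs(b[:,1])<60)&(b[:,0]<-20)&(b[:,0]>-140)&(b[:,2]>120)&(b[:,2]<300)
for lo in range(120,300,15):
    k=m&(b[:,2]>=lo)&(b[:,2]<lo+15)
    if k.sum():print(lo,k.sum(),b[k].min(0).round(),b[k].max(0).round())
```

```text
angle 0.12320010700378169 [-1.23827236e-01  1.27555412e-03  1.56732635e+02]
[ 499.90047948 -154.84635968  164.21379868] [-0.2075352  -0.14813284 -0.52937277] [[405.99115969 399.16951738]]
120 25 [-101.  -59.  121.] [-95.  59. 129.]
150 2 [-98.  48. 162.] [-98.  60. 162.]
165 531 [-106.  -40.  166.] [-20.  60. 180.]
180 32 [-105.  -35.  180.] [-72.  60. 184.]
255 1 [-65.  38. 263.] [-65.  38. 263.]
270 71 [-90.  42. 271.] [-63.  60. 284.]
285 7 [-79.  47. 286.] [-73.  52. 288.]
```

View pics/f.png

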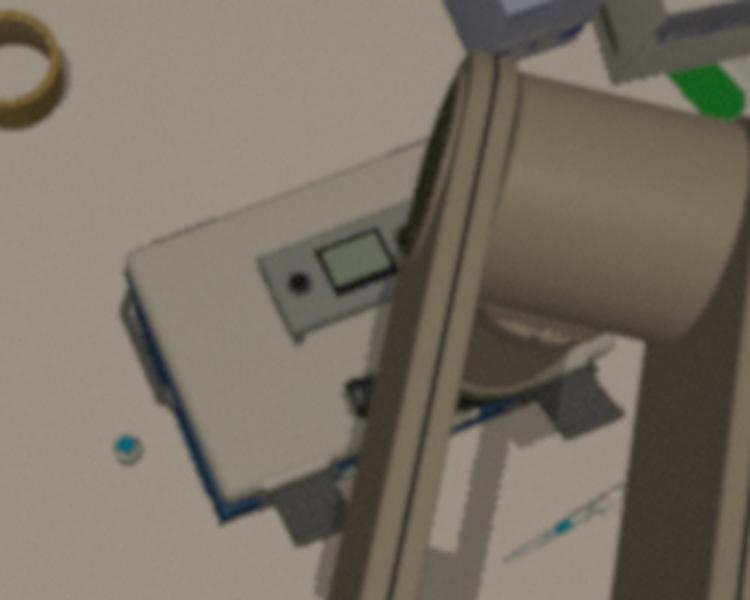

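Emit:
{"name": "send_rows", "arguments": {"increments": [[0,0,3,0,0,0],[0,0,2,0,0,0]]}}

```text
time: 8.85
tool_pos: [500.0, -154.9, 159.4]
tcp_rot: [-180.0, 0.0, 13.4]
ft_force: [0.2, -0.2, 0.3]
finger_gap: -0.1
grip_force: 0.0
```

Emit:
{"name": "send_rows", "arguments": {"increments": [[0,0,2,0,0,0],[0,0,2,0,0,0]]}}

```text
time: 9.1
tool_pos: [500.1, -154.9, 155.6]
tcp_rot: [-180.0, 0.0, 13.4]
ft_force: [-0.0, 0.2, 0.2]
finger_gap: 0.1
grip_force: 0.0
```

Emit:
{"name": "send_rows", "arguments": {"increments": [[0,0,2,0,0,0],[0,0,2,0,0,0]]}}

```text
time: 9.35
tool_pos: [500.1, -154.9, 151.6]
tcp_rot: [180.0, -0.0, 13.4]
ft_force: [-0.3, -0.5, 0.1]
finger_gap: -0.2
grip_force: 0.1
```

```bash
python3 -c "
from ang import *
ang()"
```

```text
angle 0.09614670969110817 [-9.64440754e-02  2.76059042e-03  1.56233293e+02]
```

Run:
```python
from ang import *
s=r.sense();print({k:np.round(v,2) for k,v in s.items()})
d=r.snapshot("scene");p=np.load("p.npy")
print(proj(d,s["tool_pos"][None]+np.array([[0,0,0],[0,0,22],[0,0,73]])))
print("catch tips at q",Lw([*p[:3],.096],np.array([[-213-46*.94,y,18+16.] for y in(100,-100)])).round())
c=cloud(d,d["z_map"]>0);b=R.from_euler('z',-p[2]).apply(c-[*p[:2],0])
m=(abs(b[:,1])<70)&(b[:,0]<0)&(b[:,0]>-200)&(b[:,2]>185)&(b[:,2]<400)
for lo in range(180,400,10):
    k=m&(b[:,2]>=lo)&(b[:,2]<lo+10)
    if k.sum():print(lo,k.sum(),b[k].min(0).round(),b[k].max(0).round())
cv2.imwrite("pics/g.png",cv2.resize(d["img"][60:210,240:440],None,fx=4,fy=4,interpolation=cv2.INTER_CUBIC))
```

```text
{'time': np.float64(9.4), 'joint_pos': array([-22.83,  -2.52, 101.42,  -0.  ,  81.12,  53.78]), 'qd': array([ 0.  , -0.06, -0.08,  0.  ,  0.48,  0.04]), 'joint_efforts': array([ 1.000e-02, -4.752e+01, -4.993e+01,  0.000e+00,  2.000e-02,
       -0.000e+00]), 'tool_pos': array([ 499.92, -154.87,  151.28]), 'tcp_rot': array([-1.7999e+02,  2.0000e-02,  1.3400e+01]), 'ft_force': array([ 0.52, -0.21, -0.26]), 'wrist_torque': array([-0.03,  0.02,  0.02]), 'grip_force': np.float64(0.0), 'finger_gap': np.float64(-0.34)}
[[348.06528385 177.34325655]
 [349.20862201 169.22753994]
 [351.96519545 149.66065272]]
catch tips at q [[ 402.  -76.  192.]
 [ 448. -270.  192.]]
180 18 [-82.  -3. 185.] [ -0.  44. 190.]
190 18 [-84.  11. 191.] [-70.  16. 199.]
200 23 [-82.   8. 200.] [-69.  16. 208.]
210 14 [-85.  11. 210.] [-70.  16. 219.]
220 45 [-89.  -4. 220.] [-62.  37. 230.]
230 43 [-89.   9. 230.] [-64.  44. 240.]
240 67 [-89.  11. 240.] [-63.  54. 250.]
250 62 [-89.  16. 250.] [-64.  61. 260.]
260 106 [-90.  17. 260.] [-63.  64. 270.]
270 74 [-90.  18. 270.] [-67.  58. 280.]
280 65 [-88.  11. 280.] [-66.  44. 290.]
290 61 [-88.  13. 290.] [-66.  40. 300.]
300 66 [-98.  24. 300.] [-48.  39. 310.]
310 81 [-99.  28. 310.] [-51.  42. 320.]
320 85 [-99.  25. 320.] [-47.  40. 330.]
330 82 [-99.  27. 330.] [-51.  39. 340.]
340 107 [-100.    6.  340.] [-40.  40. 350.]
350 70 [-96.  22. 350.] [-52.  34. 359.]
360 75 [-103.   31.  362.] [-46.  44. 370.]
370 101 [-101.   29.  370.] [-45.  45. 380.]
380 112 [-102.   23.  380.] [-39.  45. 390.]
390 105 [-102.   28.  390.] [-45.  42. 400.]
```

View pics/g.png

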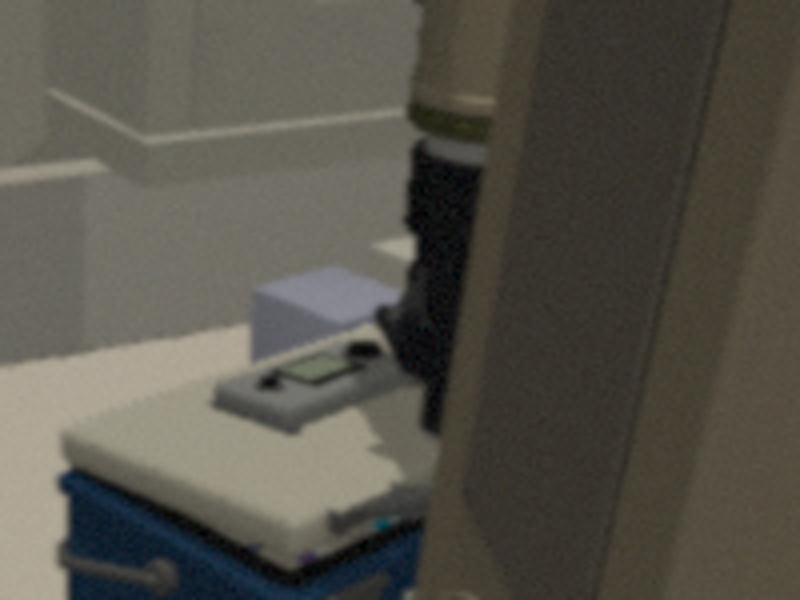

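The picture shows the finger ending on the lid at about (435,430), so the real tip ends about 22 mm above the reported TCP. I'll continue down slowly, expecting contact with the stop at TCP z of about 136.

Emit:
{"name": "send_rows", "arguments": {"increments": [[0,0,2,0,0,0],[0,0,2,0,0,0],[0,0,2,0,0,0],[0,0,2,0,0,0]]}}

```text
time: 9.95
tool_pos: [500.0, -154.9, 143.5]
tcp_rot: [-180.0, 0.0, 13.4]
ft_force: [-1.2, -0.2, -0.1]
finger_gap: -0.1
grip_force: 0.1
```

Emit:
{"name": "send_rows", "arguments": {"increments": [[0,0,1,0,0,0],[0,0,1,0,0,0],[0,0,1,0,0,0],[0,0,1,0,0,0]]}}

```text
time: 10.45
tool_pos: [500.1, -154.9, 139.7]
tcp_rot: [180.0, -0.0, 13.4]
ft_force: [0.2, -0.0, 1.2]
finger_gap: 0.0
grip_force: 0.0
```

Emit:
{"name": "send_rows", "arguments": {"increments": [[0,0,1,0,0,0],[0,0,1,0,0,0]]}}

```text
time: 10.7
tool_pos: [500.1, -154.9, 137.6]
tcp_rot: [-180.0, 0.0, 13.4]
ft_force: [-0.4, 0.4, -0.0]
finger_gap: -0.1
grip_force: 0.0
```

```bash
python3 -c "
from ang import *
ang();print(r.sense()['joint_efforts'])"
```

```text
angle 0.02138607060918092 [-2.13893316e-02  1.71226373e-03  1.56219862e+02]
[ 3.67375760e-03 -4.72813046e+01 -4.90680814e+01  1.87081023e-04
  8.56547558e-03 -6.55771672e-06]
```

Emit:
{"name": "send_rows", "arguments": {"increments": [[0,0,1,0,0,0],[0,0,1,0,0,0]]}}

```text
time: 11.0
tool_pos: [500.1, -154.9, 135.7]
tcp_rot: [180.0, -0.0, 13.4]
ft_force: [-0.3, 0.4, -0.4]
finger_gap: -0.2
grip_force: 0.1
```

Emit:
{"name": "send_rows", "arguments": {"increments": [[0,0,1,0,0,0]]}}

```text
time: 11.12
tool_pos: [500.1, -154.9, 134.6]
tcp_rot: [180.0, -0.0, 13.4]
ft_force: [-0.6, 1.1, -0.3]
finger_gap: 0.1
grip_force: 0.0
```

```bash
python3 -c "
from ang import *
ang();print(r.sense()['ft_force'])"
```

```text
angle 0.005411381289863811 [-5.41143411e-03  1.79698192e-03  1.56208513e+02]
[-0.20227437  0.22158955 -0.55871096]
```

Emit:
{"name": "send_rows", "arguments": {"increments": [[0,0,0.7,0,0,0]]}}

```text
time: 11.3
tool_pos: [500.1, -154.9, 134.0]
tcp_rot: [180.0, -0.0, 13.4]
ft_force: [0.4, 0.6, 0.9]
finger_gap: 0.2
grip_force: 0.0
```

Emit:
{"name": "send_rows", "arguments": {"increments": [[0,0,0.5,0,0,0],[0,0,0,0,0,0]]}}

```text
time: 11.55
tool_pos: [500.1, -154.9, 133.8]
tcp_rot: [180.0, -0.0, 13.4]
ft_force: [-2.0, 0.7, 2.6]
finger_gap: 0.4
grip_force: 1.5
```

```bash
python3 -c "
from ang import *
ang();print(r.sense()['ft_force'])"
```

```text
angle 0.0015798172743289262 [-1.57981859e-03  3.61294474e-04  1.56259936e+02]
[-2.12834591  0.95654459  3.15419013]
```

Emit:
{"name": "send_rows", "arguments": {"increments": [[0,0,-20,0,0,0],[0,0,-30,0,0,0],[-21,-33.3,0,0,0,0],[-21,-33.3,0,0,0,0],[-20.7,-33.3,0,0,0,0]]}}

```text
time: 12.22
tool_pos: [415.1, -71.6, 183.3]
tcp_rot: [-180.0, -0.0, 13.4]
ft_force: [-0.3, 0.6, 0.5]
finger_gap: -0.1
grip_force: 0.0
```

Emit:
{"name": "send_rows", "arguments": {"increments": [[0,0,15,0,0,0],[0,0,15,0,0,0],[0,0,5,0,0,0]]}}

```text
time: 12.6
tool_pos: [415.5, -72.7, 147.0]
tcp_rot: [-180.0, 0.1, 13.4]
ft_force: [0.7, -0.2, 3.0]
finger_gap: 0.0
grip_force: 1.1
```

```bash
python3 -c "
from ang import *
ang();p=np.load('p.npy');t=r.sense()['tool_pos'];print(t,R.from_euler('z',-p[2]).apply(t-[*p[:2],0]))"
```

```text
angle 1.149626917655734 [  -2.23226294    1.60128919 -170.10882417]
[415.58826055 -72.59546153 146.90774375] [-137.86849297   99.80610251  146.90774375]
```

Emit:
{"name": "send_rows", "arguments": {"increments": [[0,0,4,0,0,0],[0,0,4,0,0,0],[0,0,4,0,0,0],[0,0,4,0,0,0],[0,0,4,0,0,0]]}}

```text
time: 13.28
tool_pos: [415.1, -72.6, 128.2]
tcp_rot: [180.0, 0.1, 13.4]
ft_force: [-4.9, -2.3, 4.8]
finger_gap: -0.2
grip_force: 2.9
```

Emit:
{"name": "send_rows", "arguments": {"increments": [[0,0,4,0,0,0],[0,0,4,0,0,0],[0,0,4,0,0,0],[0,0,4,0,0,0],[0,0,4,0,0,0]]}}

```text
time: 13.9
tool_pos: [415.9, -72.1, 108.1]
tcp_rot: [-180.0, 0.0, 13.4]
ft_force: [0.2, -0.5, -0.4]
finger_gap: -0.3
grip_force: 0.0
```

Emit:
{"name": "send_rows", "arguments": {"increments": [[0,0,4,0,0,0],[0,0,3,0,0,0],[0,0,2,0,0,0]]}}

```text
time: 14.28
tool_pos: [415.9, -72.3, 99.3]
tcp_rot: [-180.0, 0.0, 13.4]
ft_force: [-1.0, 0.1, -0.2]
finger_gap: -0.4
grip_force: 0.0
```

Emit:
{"name": "send_rows", "arguments": {"increments": [[-5,0,0,0,0,0],[0,0,-30,0,0,0],[0,0,-40,0,0,0],[0,0,-20,0,0,0]]}}

```text
time: 14.78
tool_pos: [411.8, -73.8, 192.1]
tcp_rot: [179.9, -0.2, 13.4]
ft_force: [0.2, 0.0, -0.8]
finger_gap: -0.2
grip_force: 0.0
```

Emit:
{"name": "send_rows", "arguments": {"increments": [[1,50,0,0,0,0],[1,50,0,0,0,0],[1,50,0,0,0,0],[2,50,0,0,0,0]]}}

```text
time: 15.28
tool_pos: [462.3, -268.6, 189.8]
tcp_rot: [180.0, -0.0, 13.4]
ft_force: [0.9, 0.3, 0.4]
finger_gap: -0.1
grip_force: 0.0
```

Emit:
{"name": "send_rows", "arguments": {"increments": [[0,0,20,0,0,0],[0,0,10,0,0,0],[0,0,8,0,0,0]]}}

```text
time: 15.65
tool_pos: [461.7, -265.6, 150.7]
tcp_rot: [-179.9, 0.0, 13.4]
ft_force: [-1.7, -1.1, 4.6]
finger_gap: 0.3
grip_force: 1.8
```

Emit:
{"name": "send_rows", "arguments": {"increments": [[0,0,4,0,0,0],[0,0,4,0,0,0],[0,0,4,0,0,0],[0,0,4,0,0,0],[0,0,4,0,0,0]]}}

```text
time: 16.27
tool_pos: [461.8, -267.1, 131.4]
tcp_rot: [180.0, 0.1, 13.4]
ft_force: [-4.3, 0.1, 5.9]
finger_gap: 0.1
grip_force: 3.1
```

Emit:
{"name": "send_rows", "arguments": {"increments": [[0,0,4,0,0,0],[0,0,4,0,0,0],[0,0,4,0,0,0],[0,0,4,0,0,0],[0,0,4,0,0,0]]}}

```text
time: 16.9
tool_pos: [462.2, -266.5, 110.9]
tcp_rot: [-180.0, 0.0, 13.4]
ft_force: [0.4, -0.9, -0.9]
finger_gap: 0.2
grip_force: 0.0
```

Emit:
{"name": "send_rows", "arguments": {"increments": [[0,0,4,0,0,0],[0,0,4,0,0,0],[0,0,4,0,0,0]]}}

```text
time: 17.27
tool_pos: [462.3, -266.8, 99.2]
tcp_rot: [180.0, -0.0, 13.4]
ft_force: [0.3, 0.6, 0.2]
finger_gap: 0.2
grip_force: 0.0
```

Emit:
{"name": "send_rows", "arguments": {"increments": [[-5,0,0,0,0,0],[0,0,-30,0,0,0],[0,0,-40,0,0,0],[0,0,-40,0,0,0],[0,0,-30,0,0,0]]}}

```text
time: 17.9
tool_pos: [457.5, -268.4, 241.9]
tcp_rot: [179.9, -0.1, 13.4]
ft_force: [0.3, -0.1, 0.5]
finger_gap: 0.0
grip_force: 0.0
```

Run:
```python
from ang import *
d=ang();t=r.sense()['tool_pos'];p=np.load('p.npy');print(t,R.from_euler('z',-p[2]).apply(t-[*p[:2],0]))
a=cv2.resize(d["img"][60:260,200:450],None,fx=3,fy=3,interpolation=cv2.INTER_CUBIC)
cv2.imwrite("pics/h.png",a)
```

```text
angle 0.002198929818835467 [-2.19893336e-03  4.33816270e-03  1.55789813e+02]
[ 458.89763356 -269.37437352  246.27324577] [-141.38470257 -101.6517796   246.27324577]
```

View pics/h.png

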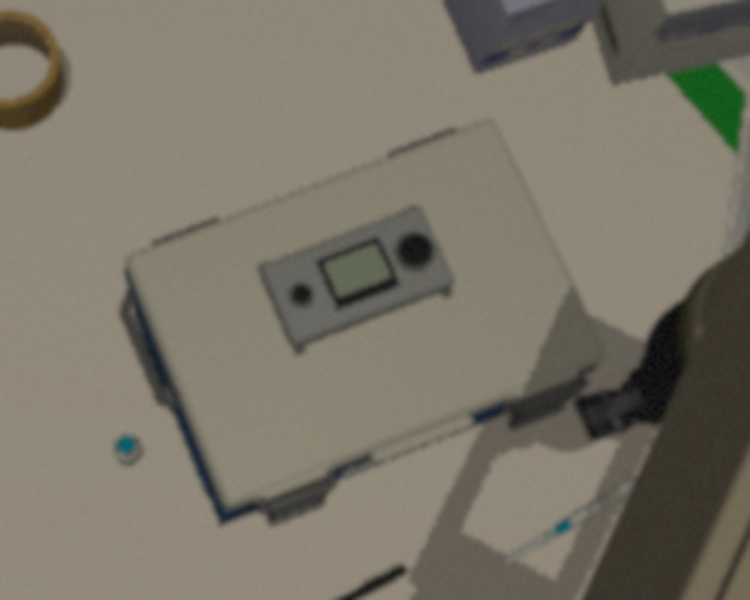

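The picture shows the lid shut, both catches folded down at about (300,505) and (550,405), and the start key at (415,249). Next is the start key.

Emit:
{"name": "send_rows", "arguments": {"increments": [[41,-14.2,0,0,0,0],[41,-14.2,0,0,0,0],[41,-14.2,0,0,0,0],[40.4,-14.1,0,0,0,0],[0,0,0,0,0,0]]}}

```text
time: 18.58
tool_pos: [604.5, -173.0, 238.4]
tcp_rot: [-179.9, 0.0, 13.6]
ft_force: [0.3, -0.0, -1.2]
finger_gap: -0.3
grip_force: 0.0
```

Emit:
{"name": "send_rows", "arguments": {"increments": [[0,0,40,0,0,0],[0,0,25,0,0,0],[0,0,10,0,0,0],[0,0,5,0,0,0],[0,0,0,0,0,0]]}}

```text
time: 19.2
tool_pos: [603.5, -175.4, 160.4]
tcp_rot: [180.0, -0.1, 13.4]
ft_force: [-0.4, -0.1, -0.0]
finger_gap: 0.2
grip_force: 0.0
```

Emit:
{"name": "send_rows", "arguments": {"increments": [[0,1,1.5,0,0,0],[0,0,1,0,0,0],[0,0,1,0,0,0]]}}

```text
time: 19.58
tool_pos: [604.0, -176.3, 156.9]
tcp_rot: [179.9, -0.1, 13.4]
ft_force: [0.9, 0.1, 3.1]
finger_gap: 0.1
grip_force: 1.6
```

Emit:
{"name": "send_rows", "arguments": {"increments": [[0,0,1,0,0,0],[0,0,0.5,0,0,0]]}}

```text
time: 19.82
tool_pos: [604.0, -176.3, 155.1]
tcp_rot: [179.9, -0.1, 13.4]
ft_force: [1.9, -1.0, 4.0]
finger_gap: 0.3
grip_force: 2.1
```

Emit:
{"name": "send_rows", "arguments": {"increments": [[0,0,1,0,0,0],[0,0,0,0,0,0]]}}

```text
time: 20.08
tool_pos: [604.0, -176.3, 154.3]
tcp_rot: [179.9, -0.1, 13.4]
ft_force: [2.7, -1.5, 5.9]
finger_gap: -0.2
grip_force: 3.1
```

Emit:
{"name": "send_rows", "arguments": {"increments": [[0,0,0.8,0,0,0],[0,0,0,0,0,0]]}}

```text
time: 20.32
tool_pos: [604.1, -176.3, 154.2]
tcp_rot: [179.9, -0.1, 13.4]
ft_force: [-0.7, -0.7, 10.3]
finger_gap: -0.0
grip_force: 5.1
```

Force rose above 4.8 N at hard stop, so the key is fully down. Retreat and hold still.

Emit:
{"name": "send_rows", "arguments": {"increments": [[0,0,-10,0,0,0],[0,0,-40,0,0,0],[0,0,-50,0,0,0],[0,0,-40,0,0,0],[0,0,0,0,0,0]]}}

```text
time: 20.95
tool_pos: [604.8, -176.2, 297.3]
tcp_rot: [179.8, -0.3, 13.4]
ft_force: [0.0, 0.1, -0.0]
finger_gap: -0.4
grip_force: 0.0
```

Emit:
{"name": "send_rows", "arguments": {"increments": [[-40,40,0,0,0,0],[-40,40,0,0,0,0],[-40,40,0,0,0,0],[-40,40,0,0,0,0],[0,0,0,0,0,0]]}}

```text
time: 21.58
tool_pos: [481.8, -371.2, 290.6]
tcp_rot: [-179.9, 0.2, 13.1]
ft_force: [0.5, 1.3, -0.1]
finger_gap: -0.0
grip_force: 0.0
```

Run:
```python
from ang import *
d=ang();s=r.snapshot("scene")
a=cv2.resize(d["img"][100:290,210:450],(480,380),interpolation=cv2.INTER_CUBIC)
b=cv2.resize(s["img"][110:260,240:340],(253,380),interpolation=cv2.INTER_CUBIC)
cv2.imwrite("pics/i.png",np.hstack([a,b]))
```

```text
angle 0.000997960591619776 [-9.97960923e-04  6.31022432e-04  1.56270991e+02]
```

View pics/i.png

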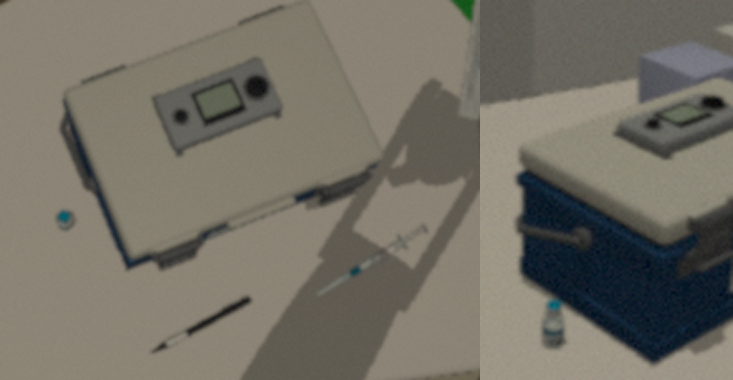

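The picture shows the lid shut and both catches down at (180,250) and (340,190). The vial (65,218), pen (200,325) and syringe (372,262) are in place, and the arm is clear.

```bash
python3 -c "
from bench import r
print(r.hand_in())"
```

```text
the job is handed in; nothing more can be done
None
```

The job is handed in, with no verdict returned: the lid is shut, both catches are folded down, the start key was pressed to its stop and released, and the vial, syringe and pen look undisturbed in the last picture.

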